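# Restock the analyser's reagent lane, oldest first, and set its dial to run

### The job

Restock the reagent lane: first turn the dial so that its pointer stands at the load mark (the round stud); then put the slide box that lies across the lane flat into the steel dish, and pull the old jars forward, in their order, close up against the front stop and each other. After that stand all the new jars from the grey tray upright in the lane behind the old ones, and last turn the dial to the run mark (the long bar). Leave the calculator, the wash bottle and the glass jar alone.

Things in the scene. Friction and masses are not known exactly. Their poses are not given: they have to be found in the camera images.
- module: The cream reagent module, fixed: deck 310 (x) x 260 (y), 20 high, with the reagent lane along its right side and a pod (top 50 above the table) with the dial on its left. The lane is a straight channel open above: 290 long, 62 wide inside, floor 20 above the table, steel walls 5 thick and 16 high all round (tops 36 above the table). x: towards the lane's rear, away from the robot; z up.
- lane_front (a point): Front end of the reagent lane: the point on the lane floor, midway between the side walls, at the inner face of the front stop (the end wall nearest the robot, with a broad black lip outside it). x runs along the lane towards its rear, y across it to the robot's left, z up.
- dial (a joint): Angle of the black mode dial on the module's cream pod, 132 mm to the left of the lane's centre line, in rad. Grows anticlockwise seen from above, range -1.7 to 2.6; at 0 the pointer looks along the lane towards the rear. Stiff: it stays where it is left (about 0.06 N m to turn).
- dial_grip (a point): Point on the dial's vertical axis at a good height to grip, 88 above the table. The dial is a disc of 72 dia, its top 66 above the table, carrying an upright bar grip 60 long, 14 thick, from 66 to 102 above the table. This frame turns with the dial: x along the bar towards the pointer end, z up.
- dial_pointer (a point): Tip of the dial's white pointer, 40 mm from the dial's axis; the pointer is a white line on one half of the bar, with a white nib at the rim below it.
- mark_load (a point): The load mark: a round black stud (13 dia) on the flat aluminium ring (132 dia, top 56 above the table) round the dial. The point is 40 mm from the dial's axis on the stud's bearing, where the pointer's tip comes when set to this mark. The ring is fixed in a run, but stands at another angle each time.
- mark_run (a point): The run mark: a long straight black bar (24 x 6, radial) on the same ring, 1.2 rad anticlockwise of the load mark. The point is 40 mm from the dial's axis on the bar's bearing.
- old1: The foremost old jar, standing in the lane at the start: squat round reagent jar of amber glass with a white screw cap: body 52 dia, 46 high, cap 49 dia from 46 to 62 above its foot; 0.11 to 0.22 kg. Origin: centre of the underside, z up the jar.
- old2: A second old jar, standing in the lane behind old1 at the start, with a gap; may be absent. Same make as old1.
- slidebox: White flat slide box with a grey seam, 50 (its x) x 110 (its y) x 30 high, 0.12 kg, loose, lying crosswise on top of the lane's side walls near the lane's rear end at the start. Origin: centre of the underside.
- dish: Steel open dish, fixed, 240 (x) x 150 (y), floor 4 above the table, rim 4 thick and 20 high; to the left or to the right of the module. Origin: centre of the underside.
- crate: Grey plastic open tray, fixed, 270 (x) x 140 (y), floor 5 above the table, rim 5 thick and 15 high, in which the new jars stand; on the other side of the module from the dish. Origin: centre of the underside.
- calculator: Bystander: black desk calculator 90 x 150 x 22 beyond the module. Origin: centre of the underside.
- washbottle: Bystander: white bottle 68 dia, 160 high, far right. Origin: centre of the underside.
- swabjar: Bystander: glass jar 80 dia, 100 high, far left. Origin: centre of the underside.
- new1: A new jar, standing in the grey tray at the start; two or three of the new ones are present. Same make as the old ones: squat round reagent jar of amber glass with a white screw cap: body 52 dia, 46 high, cap 49 dia from 46 to 62 above its foot; 0.11 to 0.22 kg. Origin: centre of the underside, z up the jar.
- new2: A new jar, standing in the grey tray at the start; two or three of the new ones are present. Same make as the old ones: squat round reagent jar of amber glass with a white screw cap: body 52 dia, 46 high, cap 49 dia from 46 to 62 above its foot; 0.11 to 0.22 kg. Origin: centre of the underside, z up the jar.
- new3: A new jar, standing in the grey tray at the start; two or three of the new ones are present. Same make as the old ones: squat round reagent jar of amber glass with a white screw cap: body 52 dia, 46 high, cap 49 dia from 46 to 62 above its foot; 0.11 to 0.22 kg. Origin: centre of the underside, z up the jar.
Things that resemble listed ones, but are neither listed nor needed, are in the scene too. Leave any black, purple or red look-alike of the new2 alone.

How it is judged (in metres and radians):
On the way, in this order (a step that is already met when the one before it is completed fails the run):
1. the dial's pointer stands at the load mark (horizontal distance between dial_pointer and mark_load below 0.0045 m), for 0.3 s.
2. the slide box lies in the dish and the old jars stand at the front of the lane in their order, while the dial is at the load mark (horizontal distance between dial_pointer and mark_load below 0.0045 m and x of old1 in the frame of lane_front between 0.018 and 0.041 m and y of old1 in the frame of lane_front between -0.012 and 0.012 m and z of old1 in the frame of lane_front between -0.005 and 0.006 m and angle between each of old1, old2's own z axis and vertical below 0.1 rad and x of old2 in the frame of lane_front between 0.066 and 0.1 m and y of old2 in the frame of lane_front between -0.012 and 0.012 m and z of old2 in the frame of lane_front between -0.005 and 0.006 m and x of slidebox in the frame of dish between -0.115 and 0.115 m and y of slidebox in the frame of dish between -0.07 and 0.07 m and z of slidebox in the frame of dish below 0.02 m and angle between slidebox's own z axis and vertical below 0.2 rad and contact force between each of old1, old2, slidebox and the fingers below 0.2 N), for 0.2 s.
3. all new jars stand in the lane behind the old ones, the dial still at the load mark (horizontal distance between dial_pointer and mark_load below 0.0045 m and x of new1 in the frame of lane_front between 0.066 and 0.285 m and y of new1 in the frame of lane_front between -0.012 and 0.012 m and z of new1 in the frame of lane_front between -0.005 and 0.006 m and angle between each of new1, new2, new3's own z axis and vertical below 0.1 rad and x of new2 in the frame of lane_front between 0.066 and 0.285 m and y of new2 in the frame of lane_front between -0.012 and 0.012 m and z of new2 in the frame of lane_front between -0.005 and 0.006 m and x of new3 in the frame of lane_front between 0.066 and 0.285 m and y of new3 in the frame of lane_front between -0.012 and 0.012 m and z of new3 in the frame of lane_front between -0.005 and 0.006 m and contact force between each of new1, new2, new3 and the fingers below 0.2 N), for 0.2 s.
4. the dial's pointer stands at the run mark (horizontal distance between dial_pointer and mark_run below 0.0045 m), for 0.3 s.
At the end, for the whole second after the job is handed in: Pointer within 4.5 mm of the run mark; jars upright on the lane floor, centres behind the front stop by: old1 18-41 mm, old2 (if present) 66-100, new ones 66-285 and behind the old; slide box flat in the dish; all at rest, released (x of old1 in the frame of lane_front between 0.018 and 0.041 m and y of old1 in the frame of lane_front between -0.012 and 0.012 m and z of old1 in the frame of lane_front between -0.005 and 0.006 m and angle between each of old1, old2, new1, new2, new3's own z axis and vertical below 0.1 rad and x of old2 in the frame of lane_front between 0.066 and 0.1 m and y of old2 in the frame of lane_front between -0.012 and 0.012 m and z of old2 in the frame of lane_front between -0.005 and 0.006 m and x of new1 in the frame of lane_front between 0.066 and 0.285 m and y of new1 in the frame of lane_front between -0.012 and 0.012 m and z of new1 in the frame of lane_front between -0.005 and 0.006 m and x of new2 in the frame of lane_front between 0.066 and 0.285 m and y of new2 in the frame of lane_front between -0.012 and 0.012 m and z of new2 in the frame of lane_front between -0.005 and 0.006 m and x of new3 in the frame of lane_front between 0.066 and 0.285 m and y of new3 in the frame of lane_front between -0.012 and 0.012 m and z of new3 in the frame of lane_front between -0.005 and 0.006 m and x of slidebox in the frame of dish between -0.115 and 0.115 m and y of slidebox in the frame of dish between -0.07 and 0.07 m and z of slidebox in the frame of dish below 0.02 m and angle between slidebox's own z axis and vertical below 0.2 rad and linear speed of each of old1, old2, new1, new2, new3, slidebox below 0.02 m/s and horizontal distance between dial_pointer and mark_run below 0.0045 m); the robot touches nothing.
It fails at once if the calculator is pushed more than 3 cm (distance of calculator from where it was at the start of the episode above 0.03 m).
It fails at once if the washbottle is pushed more than 3 cm (distance of washbottle from where it was at the start of the episode above 0.03 m).
It fails at once if the swabjar is pushed more than 3 cm (distance of swabjar from where it was at the start of the episode above 0.03 m).
Of old2, new1, new2, new3 only 3 to 4 are there at a start; the rules pass over those that are not, and their reading is None.
At some moment in a run one of new1, new2, new3, old1, old2, slidebox may be knocked a few centimetres aside while the robot is not near it.
It also fails if it takes over 210 s, if anything falls off the work surface, if the arm or the gripper's body presses on something with over 40 N, if the wrist force passes 120 N, or if a joint passes its speed limit or range.

### The arm

A 6-joint arm with a two-finger parallel gripper is mounted at the origin on the work surface. World frame = base frame: x ahead of the robot, y to its left, z up, the work surface at z = 0. Lengths are in m, angles in degrees, forces in N, time in s.
With the tool pointing down it reaches from about 0.325 to 0.9 m from the base axis. Payload 6.1 kg.
Tool frame: the origin (TCP) lies midway between the tips of the shut fingers; the grasp point (between the pads) lies 19 mm behind it (r.grip_depth is the distance from the TCP to the grasp point, in m); x points along the fingers, y is the direction in which the jaws open and shut, and the axes are right-handed (so a half turn about x gives the same grasp; the last joint's range is limited). The gripper opens to 85 mm and grips with 20 to 120 N. Pads are 22 mm wide; open, the fingers measure 114 mm over their backs; the gripper's body (76 mm by 85 mm) begins 54 mm behind the grasp point. The pads swing forward as they close: fully open they stand 13 mm farther back than shut.
Start: joints at [-83.085, 12.628, 87.462, -0, 79.91, -7.225], TCP at [0.153, -0.606, 0.231] pointing down, gripper open.
Joint ranges: [-170.65, 170.65], [-52.31, 119.04], [5.05, 147.46], [-71.25, 251.25], [11.57, 151.72], [-153.62, 153.62]. Speed limits (degrees/s): [147.25, 147.25, 172.46, 180, 180, 180].

### API

Orientations are given as a 3x3 rotation matrix whose columns are the frame's x, y, z axes.
In Python, from plant import monitor, grab_frame, camera_params, r gives the robot as it stands. The module is installed in compiled form; this text tells all that it offers.
- The arm moves only by the tool send_rows, never from a script. Its argument "rows" is a list of rows, each a list of 3 entries, a list of its own where there are three numbers: the shift along the world's x, y, z in mm, then the turn, a rotation vector about the world's x, y, z in degrees, then the closure, from 0 (fully open) to 1 (shut). In form: [[[tx, ty, tz], [wx, wy, wz], gripper], ...]. A call has 1 to 12 rows; each row shifts and turns the commanded pose from where the row before left it; what a row does not reach is not made up. A row lasts 1/8 s, in which the tool goes at most 62.5 mm and 10.7 degrees, less where a joint would pass 70% of its speed; a pose out of reach is approached as far as the arm can. A call is refused whole if a number of a shift passes 62.5 or a number of a turn 10.7, either way. A call with a gripper value outside its range is refused whole. The fingers move at their own pace and stop on an object; "force" is the grip in N (left out, the last holds). Time passes only in rows, so rows that do not move let the fingers close. It gives the time, the measured TCP pose, the force and the opening at its end, in the units of the state.
- monitor.get_state(): the state, without advancing time (a new reading comes with each control period).
- grab_frame(name): name is "scene" or "top"; returns (picture, depth): 384x512x3 uint8, blue, green, red; 384x512 float32, m along the optical axis (not along the pixel's ray), 0 where there is no reading.
- camera_params(name): a dict with "fovy" (degrees; the focal length in pixels is half the picture's height over the tangent of half this angle, whatever the lens; pixels are square), "cx", "cy" (the principal point, pixels), "dist_coeffs" ([k1, k2, p1, p2, k3] as OpenCV has them; the pictures are not rectified), "cam_to_world" (4x4, takes a point from camera to world coordinates). Camera axes: x right, y down, z forward; pixel columns grow to the right and rows downward; lengths in m; the calibration is good to about 2 mm. A picture is of the moment at which its call begins. camera_params takes no time and is no camera call.
- r.hand_in(): hands the job in, once; it reports no verdict.
The state is a dict: "clock": time; "joint_positions": joint angles; "qd": joint speeds; "joint_efforts": joint torques, N m; "eef_pos": TCP position; "eef_rot": TCP orientation; "wrist_force": force on the tool from outside, world axes, zero at the start; "torque": the same for the moment, N m; "width": opening from 0.0 (shut) to 1.0 (fully open).
Only numpy, scipy, OpenCV 4.12 (cv2) and the standard library are available. Lean on these libraries where they do the work, as an engineer would, in place of code of your own. Each camera call takes 0.05 s, during which the arm holds its last target. There are 200 camera calls.

## Working session

There is one attempt and no reset: what is moved stays moved. The work goes in short steps, Python scripts to look and compute and a tool call to move; the robot and the scene stay as the last step left them, time stands still between calls to the robot, and variables do not carry over. Pictures are saved under pics/ and viewed, about 12 in all and at most 16, crops included, and the job is handed in when it is done.

Besides the shell and the picture viewer there is one more tool, called after "Call:" as name(argument=value, ...) on one line, values as JSON. send_rows: Moves the arm, as the interface text tells. Its arguments: {"type":"object","properties":{"rows":{"type":"array","items":{"type":"array"}},"force":{"type":"number"}},"required":["rows"]}

```bash
mkdir -p pics; cat > h.py <<'E'
import numpy as np, cv2
from plant import monitor, grab_frame, camera_params, r
def K(n):
    p=camera_params(n); f=192/np.tan(np.radians(p['fovy'])/2)
    return np.array([[f,0,p['cx']],[0,f,p['cy']],[0,0,1.]]),np.array(p['dist_coeffs'],float),np.array(p['cam_to_world'])
def atz(n,uv,z):
    "pixel(s) -> world point on plane z"
    k,d,T=K(n); q=cv2.undistortPoints(np.array(uv,float).reshape(-1,1,2),k,d)[:,0]
    v=np.c_[q,np.ones(len(q))]@T[:3,:3].T; o=T[:3,3]
    return o+v*((z-o[2])/v[:,2])[:,None]
def cloud(n,dep):
    k,d,T=K(n); h,w=dep.shape
    g=np.stack(np.meshgrid(np.arange(w),np.arange(h)),-1).reshape(-1,1,2).astype(float)
    q=cv2.undistortPoints(g,k,d)[:,0]; c=np.c_[q,np.ones(len(q))]*dep.reshape(-1,1)
    return (c@T[:3,:3].T+T[:3,3]).reshape(h,w,3)
def pix(n,P):
    k,d,T=K(n); M=np.linalg.inv(T)
    return cv2.projectPoints((np.array(P,float).reshape(-1,3)@M[:3,:3].T+M[:3,3]),np.zeros(3),np.zeros(3),k,d)[0][:,0]
def st():
    s=monitor.get_state(); print(round(s['clock'],2),np.round(s['eef_pos'],4).tolist(),np.round(s['eef_rot'],3).tolist(),'F',np.round(s['wrist_force'],1).tolist(),'w',round(s['width'],3))
E
python3 - <<'E'
from h import *
for n in('top','scene'):
    i,d=grab_frame(n); np.savez('%s0.npz'%n,i=i,d=d)
    cv2.imwrite('pics/%s0.png'%n,cv2.resize(i,(800,600)))
    print(n,camera_params(n))
st()
E
```

```text
top {'fovy': 55.39860676405439, 'cx': 254.8512278111339, 'cy': 191.07432476669462, 'dist_coeffs': array([-0.08993705,  0.        ,  0.        ,  0.        ,  0.        ]), 'cam_to_world': array([[-4.12335846e-03, -9.90347914e-01,  1.38542435e-01,
         4.10191725e-01],
       [-9.99990384e-01,  4.29049454e-03,  9.07761674e-04,
        -6.30559250e-02],
       [-1.49341544e-03, -1.38537360e-01, -9.90356082e-01,
         1.01463926e+00],
       [ 0.00000000e+00,  0.00000000e+00,  0.00000000e+00,
         1.00000000e+00]])}
scene {'fovy': 46.440414407121594, 'cx': 250.72932711794112, 'cy': 193.7031076268227, 'dist_coeffs': array([-0.06825905,  0.        ,  0.        ,  0.        ,  0.        ]), 'cam_to_world': array([[-0.28249647,  0.79489802, -0.53696637,  1.23819906],
       [ 0.95915223,  0.22535353, -0.17100521,  0.16900245],
       [-0.01492444, -0.56334086, -0.82608979,  1.13714553],
       [ 0.        ,  0.        ,  0.        ,  1.        ]])}
0.1 [0.1526, -0.6055, 0.2303] [[-0.0, 0.244, -0.97], [0.002, -0.97, -0.244], [-1.0, -0.002, -0.0]] F [-0.2, -0.3, -0.1] w 0.996
```

View pics/top0.png

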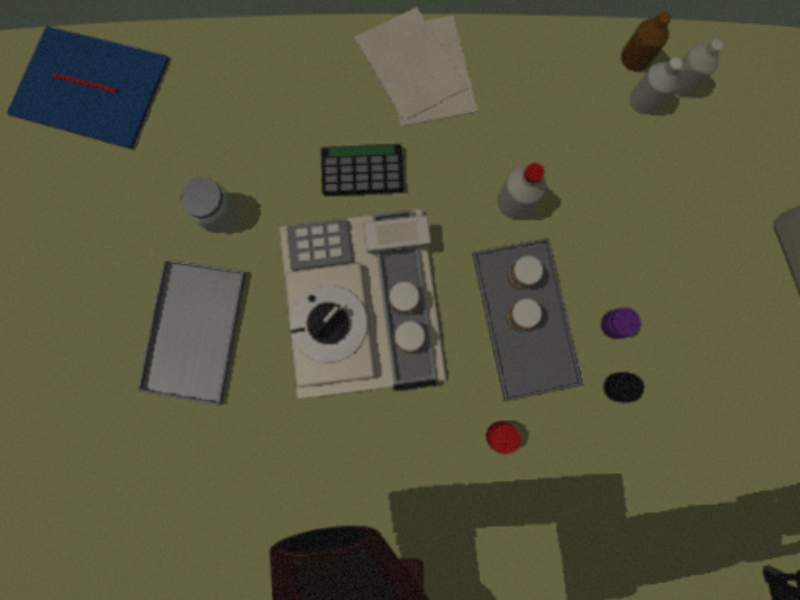

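View pics/scene0.png

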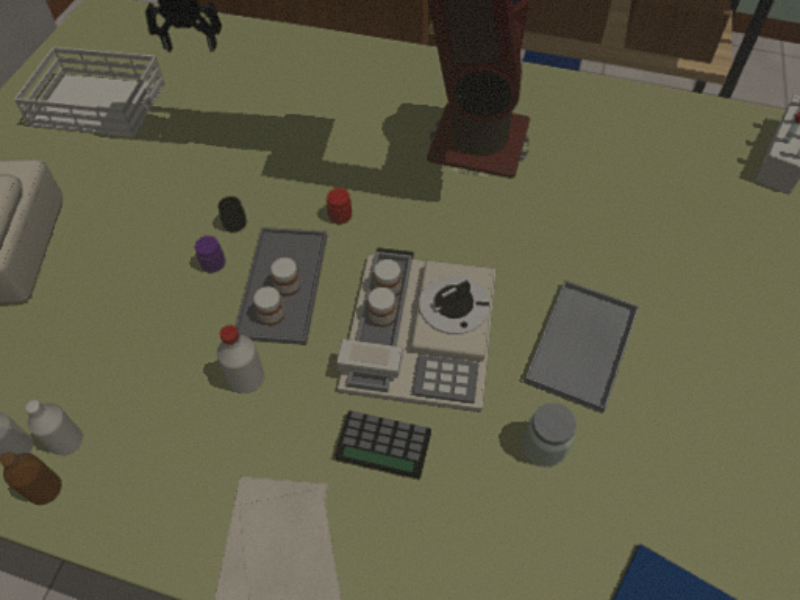

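Top view (800x600): dial at ~(329,323), stud ~(312,298), bar ~(297,330), pointer towards ~(340,308). Old jars at (405,296) and (410,336), slide box at (397,234), new jars at (528,271) and (526,314). The dish is on the left and the tray on the right.

```bash
python3 - <<'E'
from h import *
z=np.load('top0.npz'); i=z['i'];d=z['d']
c=i[110:265,170:290]; c=cv2.convertScaleAbs(cv2.resize(c,None,fx=5,fy=3.85 if 0 else 5,interpolation=cv2.INTER_CUBIC)[:600+175],alpha=1.6)
cv2.imwrite('pics/c1.png',cv2.resize(i[130:250,175:285],None,fx=5,fy=5,interpolation=cv2.INTER_CUBIC))
C=cloud('top',d)
def show(nm,uv,z): print(nm,np.round(atz('top',np.array(uv)*.64,z)*1000).astype(int).tolist(), [np.round(C[int(v*.64),int(u*.64)]*1000).astype(int).tolist() for u,v in uv])
show('jars82',[(405,296),(410,336)],.082)
show('new67',[(528,271),(526,314)],.067)
show('box',[(397,234)],.066)
show('dish',[(166,262),(245,271),(222,403),(141,391)],.02)
show('dial',[(329,323)],.066); show('mod',[(281,226),(298,396),(442,380)],.02)
show('bysts',[(205,195),(535,172),(362,170)],.1)
# jar blobs by depth band
for nm,lo,hi in(('old',.074,.09),('new',.06,.074),('box',.056,.074)):
    m=((C[...,2]>lo)&(C[...,2]<hi)&(i.min(2)>90)).astype(np.uint8)
    n,l,s,ce=cv2.connectedComponentsWithStats(m)
    for k in range(1,n):
        if s[k,4]>150: 
            P=C[l==k]; print(nm,s[k],np.round(ce[k]),np.round(np.median(P,0)*1000), np.round((P.min(0)+P.max(0))*500))
E
```

```text
jars82 [[545, -73, 82], [479, -81, 82]] [[546, -73, 81], [479, -80, 82]]
new67 [[589, -282, 67], [516, -276, 67]] [[590, -280, 66], [518, -274, 69]]
box [[654, -61, 66]] [[656, -60, 67]]
dish [[618, 356, 20], [600, 211, 20], [368, 244, 20], [387, 390, 20]] [[621, 361, 12], [606, 219, -2], [369, 250, 1], [388, 390, 21]]
dial [[502, 53, 66]] [[501, 51, 100]]
mod [[682, 148, 20], [380, 112, 20], [407, -137, 20]] [[689, 155, 1], [381, 114, 20], [407, -136, -1]]
bysts [[715, 262, 100], [752, -293, 100], [756, -2, 100]] [[718, 263, 100], [410, -63, 1015], [788, 5, 22]]
old [249 181  19  18 261] [258. 189.] [546. -70.  82.] [545. -70.  82.]
old [253 206  18  18 262] [262. 215.] [479. -80.  82.] [480. -79.  81.]
new [233 138  42  22 710] [253. 149.] [656. -58.  66.] [658. -59.  66.]
new [329 164  18  18 245] [338. 172.] [ 593. -282.   67.] [ 592. -281.   67.]
new [328 192  18  17 250] [337. 200.] [ 518. -277.   67.] [ 519. -276.   66.]
box [233 138  42  22 710] [253. 149.] [656. -58.  66.] [658. -59.  66.]
box [329 164  18  18 245] [338. 172.] [ 593. -282.   67.] [ 592. -281.   67.]
box [186 183  28  28 170] [198. 195.] [537.  93.  57.] [530.  84.  61.]
box [328 192  18  17 251] [337. 200.] [ 518. -277.   67.] [ 519. -276.   65.]
box [187 210  40  22 215] [205. 222.] [460.  71.  57.] [467.  65.  62.]
```

View pics/c1.png

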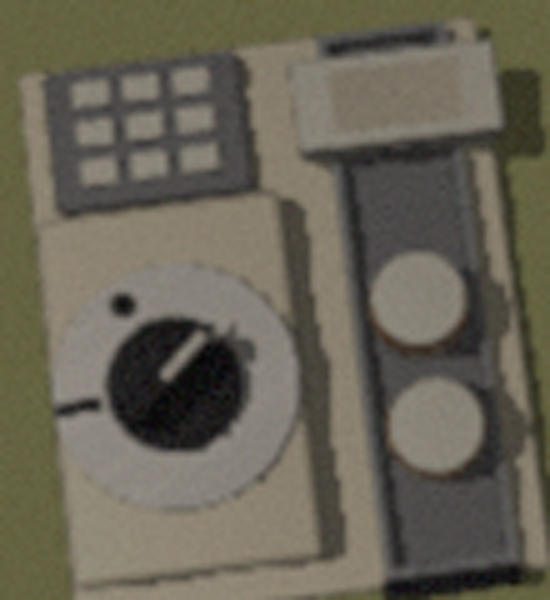

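```bash
python3 - <<'E'
from h import *
def P(uv,z): return atz('top',(np.array(uv)+.5)/5-.5+[175,130],z)
rc=P([(177.5,387.5)],.056)[0]; print('ring c',rc)
def b(p,c): return np.degrees(np.arctan2(p[1]-c[1],p[0]-c[0]))
for nm,uv,z in(('stud',[(124,304)],.057),('bar',[(57,409),(98,404)],.057),('ptr',[(165,377),(207,337)],.102),('nib',[(212,330)],.066)):
    for p in P(uv,z): print(nm,np.round(p*1000,1),'bearing',round(b(p,rc),1),'r',round(np.hypot(*(p-rc)[:2])*1000,1))
p=P([(165,377),(207,337)],.102); print('ptr line dir',b(p[1],p[0]))
# scene camera ring / high bar points
z=np.load('top0.npz'); C=cloud('top',z['d']); 
m=(abs(C[...,2]-.102)<.008)&(np.hypot(C[...,0]-rc[0],C[...,1]-rc[1])<.05)
q=C[m][:,:2]; print('bar top pts',len(q),q.mean(0)); u,s,v=np.linalg.svd(q-q.mean(0)); print('axis',np.degrees(np.arctan2(v[0,1],v[0,0])),s/np.sqrt(len(q)))
# ring plane centre from depth
m=(abs(C[...,2]-.056)<.006)&(z['i'].min(2)>60)&(np.hypot(C[...,0]-rc[0],C[...,1]-rc[1])<.07); 
print('lane wall/deck pts', np.round(P([(345,160),(385,572),(522,560),(468,150)],.036)*1000))
print('deck L edge', np.round(P([(22,75),(75,600),(545,560)],.02)*1000))
E
```

```text
ring c [0.5021675  0.05592315 0.056     ]
stud [546.6  84.8  57. ] bearing 33.0 r 53.0
bar [490.9 119.4  57. ] bearing 100.1 r 64.4
bar [493.5  97.7  57. ] bearing 101.7 r 42.7
ptr [503.1  56.6 102. ] bearing 35.8 r 1.1
ptr [523.2  35.6 102. ] bearing -43.9 r 29.2
nib [531.4  36.9  66. ] bearing -33.0 r 34.8
ptr line dir -46.09068227199742
bar top pts 135 [0.50117356 0.0580986 ]
axis 138.01422635443708 [0.01685249 0.00406336]
lane wall/deck pts [[ 629.  -32.   36.]
 [ 405.  -53.   36.]
 [ 411. -126.   36.]
 [ 634.  -99.   36.]]
deck L edge [[ 682.  151.   20.]
 [ 391.  115.   20.]
 [ 411. -139.   20.]]
```

Call:
send_rows(rows=[[[28,53,-5],[0,0,-4.8],0],[[28,53,-5],[0,0,-4.8],0],[[28,53,-5],[0,0,-4.8],0],[[28,53,-5],[0,0,-4.8],0],[[28,53,-5],[0,0,-4.8],0],[[28,53,-5],[0,0,-4.8],0],[[28,53,-5],[0,0,-4.8],0],[[28,53,-5],[0,0,-4.8],0],[[28,53,-5],[0,0,-4.8],0],[[28,53,-5],[0,0,-4.8],0],[[28,53,-5],[0,0,-4.8],0],[[28,53,-5],[0,0,-4.8],0]], force=40)

```text
clock: 1.6
eef_pos: [0.4892, 0.032, 0.171]
eef_rot: [[0.0, -0.69, -0.724], [-0.0, -0.724, 0.69], [-1.0, 0.0, -0.0]]
wrist_force: [0.4, -0.1, 0.1]
width: 1.001
```

Call:
send_rows(rows=[[[0,0,0],[0,0,0],0],[[0,0,0],[0,0,0],0]])

```text
clock: 1.85
eef_pos: [0.4881, 0.03, 0.1708]
eef_rot: [[-0.001, -0.687, -0.727], [-0.0, -0.727, 0.687], [-1.0, 0.001, 0.001]]
wrist_force: [-0.3, 0.3, -0.5]
width: 1.001
```

Call:
send_rows(rows=[[[14,27,-20],[0,0,0],0],[[0,0,-40],[0,0,0],0],[[0,0,-41],[0,0,0],0],[[0,0,0],[0,0,0],1],[[0,0,0],[0,0,0],1],[[0,0,0],[0,0,0],1],[[0,0,0],[0,0,0],1],[[0,0,0],[0,0,0],1],[[0,0,0],[0,0,0],1],[[0,0,0],[0,0,0],1]], force=50)

```text
clock: 3.1
eef_pos: [0.504, 0.0568, 0.0721]
eef_rot: [[0.003, -0.688, -0.726], [-0.001, -0.726, 0.688], [-1.0, -0.002, -0.002]]
wrist_force: [-1.0, -0.5, 6.5]
width: 0.154
```

Call:
send_rows(rows=[[[0,0,0],[0,0,9.5],1],[[0,0,0],[0,0,9.5],1],[[0,0,0],[0,0,9.5],1],[[0,0,0],[0,0,9.5],1],[[0,0,0],[0,0,9.5],1],[[0,0,0],[0,0,9.5],1],[[0,0,0],[0,0,9.5],1],[[0,0,0],[0,0,9.9],1],[[0,0,0],[0,0,0],1],[[0,0,0],[0,0,0],1]])

```text
clock: 4.35
eef_pos: [0.504, 0.0566, 0.0721]
eef_rot: [[0.003, 0.544, -0.839], [-0.001, -0.839, -0.544], [-1.0, 0.002, -0.002]]
wrist_force: [-2.0, -2.0, 7.3]
width: 0.153
```

Call:
send_rows(rows=[[[0,0,0],[0,0,0],0],[[0,0,0],[0,0,0],0],[[0,0,0],[0,0,0],0],[[0,0,0],[0,0,0],0],[[0,0,60],[0,0,0],0],[[0,0,60],[0,0,0],0],[[-10,-60,0],[0,0,10],0],[[-10,-60,0],[0,0,10],0],[[-10,-60,0],[0,0,10],0],[[-10,-60,0],[0,0,10],0],[[-10,-60,0],[0,0,10],0],[[0,0,0],[0,0,10],0]])

```text
clock: 5.85
eef_pos: [0.4565, -0.2259, 0.1904]
eef_rot: [[-0.0, 1.0, -0.01], [-0.001, -0.01, -1.0], [-1.0, -0.0, 0.001]]
wrist_force: [-0.4, -0.2, 0.5]
width: 1.002
```

```bash
cat >> h.py <<'E'
def blobs(tag):
    i,d=grab_frame('top'); np.savez('last.npz',i=i,d=d); C=cloud('top',d)
    m=((C[...,2]>.026)&(C[...,2]<.09)&(i.min(2)>85)&(C[...,0]>.3)&(C[...,0]<.75)).astype(np.uint8)
    n,l,s,ce=cv2.connectedComponentsWithStats(m)
    for k in range(1,n):
        if s[k,4]>120:
            rr=l==k; q=C[rr]; zz=np.percentile(q[:,2],60)
            P=atz('top',np.argwhere(rr)[:,::-1],zz)
            bx=cv2.minAreaRect(np.ascontiguousarray(P[:,:2]*1000,dtype=np.float32)); print(s[k,4],'z',round(zz*1000),'c',np.round(bx[0]),np.round(bx[1]),round(bx[2],1))
    return i
E
python3 - <<'E'
from h import *
st(); i=blobs('a')
cv2.imwrite('pics/c2.png',cv2.resize(i[120:260,150:360],None,fx=3.8,fy=3.8,interpolation=cv2.INTER_CUBIC))
E
```

```text
5.85 [0.4565, -0.2259, 0.1904] [[-0.0, 1.0, -0.01], [-0.001, -0.01, -1.0], [-1.0, -0.0, 0.001]] F [-0.4, -0.2, 0.5] w 1.002
765 z 66 c [660. -58.] [ 68. 110.] 7.1
692 z 34 c [647.  83.] [75. 98.] 7.2
223 z 36 c [517. -73.] [226.  72.] 7.1
180 z 67 c [ 597. -275.] [32. 47.] 50.9
2975 z 53 c [502.  57.] [196. 131.] 7.3
272 z 82 c [545. -70.] [46. 44.] 89.8
278 z 82 c [479. -80.] [46. 46.] 89.8
```

View pics/c2.png

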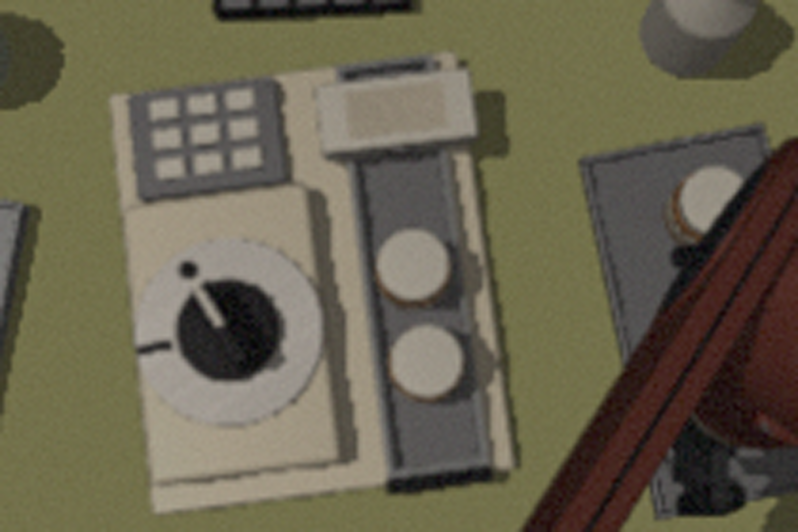

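```bash
python3 - <<'E'
from h import *
def P(uv,z): return atz('top',(np.array(uv)+.5)/3.8-.5+[150,120],z)
rc=np.array([.502,.0565])
def b(p,c): return np.degrees(np.arctan2(p[1]-c[1],p[0]-c[0]))
p=P([(222,325),(195,282)],.102); print('ptr',p,b(p[1],p[0]),b(p[1],rc)); s=P([(189,270)],.056)[0]; print('stud',b(s,rc)); 
r2=P([(229,332)],.056)[0];print('ring c',r2,b(s,r2))
e=np.array([np.cos(np.radians(7.1)),np.sin(np.radians(7.1))]); o=np.array([.5183,-.0745])
for nm,uv,z in(('lip top near',(388,470),.036),('lip far',(487,462),.036),('deckfront',(155,512),.02),('deckfrontR',(512,468),.02),('deckrear',(113,95),.02),('rearwall outer top',(440,57),.036),('rear r',(338,72),.036)):
    q=P([uv],z)[0,:2]; print(nm,np.round(q*1000),'s',np.round((q-o)@e*1000,1))
i=np.load('last.npz')['i']
for q in([.66,-.058],[.545,-.07],[.479,-.08]): print('s',np.round((np.array(q)-o)@e*1000,1),'t',np.round((np.array(q)-o)@[-e[1],e[0]]*1000,1))
z=np.load('top0.npz');C=cloud('top',z['d']);m=(abs(C[...,2]-.066)<.005)&(z['i'].min(2)>90)&(C[...,0]>.62)&(abs(C[...,1]+.06)<.08)
print(cv2.minAreaRect((C[m][:,:2]*1000).astype(np.float32)))
E
```

```text
ptr [[0.50266647 0.05542808 0.102     ]
 [0.53140132 0.07378815 0.102     ]] 32.5764532236 30.455775156463602
stud 32.971534377071556
ring c [0.50243386 0.05646878 0.056     ] 33.260130961875234
lip top near [407. -53.] s -107.7
lip far [ 412. -123.] s -111.1
deckfront [378. 112.] s -116.4
deckfrontR [ 408. -141.] s -117.6
deckrear [682. 150.] s 190.3
rearwall outer top [705. -92.] s 182.8
rear r [694. -18.] s 181.1
s 142.7 t -1.1
s 27.1 t 1.2
s -39.7 t -0.6
((657.6882934570312, -58.744407653808594), (49.03477478027344, 109.58102416992188), 7.021174430847168)
```

Call:
send_rows(rows=[[[40,34,0],[0,0,7.6],0],[[40,34,0],[0,0,0],0],[[40,34,0],[0,0,0],0],[[40,34,0],[0,0,0],0],[[41,31,-20],[0,0,0],0],[[0,0,-50],[0,0,0],0],[[0,0,-50],[0,0,0],0],[[0,0,-30],[0,0,0],0],[[0,0,0],[0,0,0],0]])

```text
clock: 7.02
eef_pos: [0.6554, -0.0536, 0.0366]
eef_rot: [[-0.007, 0.993, 0.121], [0.002, 0.121, -0.993], [-1.0, -0.007, -0.002]]
wrist_force: [-0.8, 0.4, 0.2]
width: 1.002
```

Call:
send_rows(rows=[[[2,-5,4],[0,0,0],0.2],[[0,0,0],[0,0,0],1],[[0,0,0],[0,0,0],1],[[0,0,0],[0,0,0],1],[[0,0,0],[0,0,0],1],[[0,0,0],[0,0,0],1],[[0,0,30],[0,0,0],1],[[0,0,60],[0,0,0],1],[[0,0,40],[0,0,0],1]], force=40)

```text
clock: 8.15
eef_pos: [0.6617, -0.0603, 0.1788]
eef_rot: [[0.005, 0.993, 0.121], [-0.001, 0.121, -0.993], [-1.0, 0.005, 0.002]]
wrist_force: [0.6, -0.0, -1.2]
width: 0.576
```

Call:
send_rows(rows=[[[-24,51,0],[0,0,-2.2],1],[[-24,51,0],[0,0,-2.2],1],[[-24,52,0],[0,0,-2.2],1],[[-24,52,0],[0,0,-2.2],1],[[-24,52,0],[0,0,-2.2],1],[[-24,52,0],[0,0,-2.2],1],[[-24,51,-20],[0,0,-2.2],1],[[0,0,-50],[0,0,0],1],[[0,0,-50],[0,0,0],1],[[0,0,-30],[0,0,0],1],[[0,0,0],[0,0,0],1]])

```text
clock: 9.52
eef_pos: [0.4905, 0.3002, 0.0225]
eef_rot: [[-0.004, 0.989, -0.147], [-0.002, -0.147, -0.989], [-1.0, -0.004, 0.002]]
wrist_force: [0.5, -0.5, -0.9]
width: 0.575
```

Call:
send_rows(rows=[[[0,0,-6],[0,0,0],1],[[0,0,-6],[0,0,0],1],[[0,0,0],[0,0,0],1],[[0,0,0],[0,0,0],1]])

```text
clock: 10.02
eef_pos: [0.4946, 0.3019, 0.0155]
eef_rot: [[0.004, 0.989, -0.147], [0.002, -0.147, -0.989], [-1.0, 0.004, -0.002]]
wrist_force: [-3.6, -1.3, 9.1]
width: 0.574
```

Call:
send_rows(rows=[[[0,0,0],[0,0,0],0],[[0,0,0],[0,0,0],0],[[0,0,0],[0,0,0],0],[[0,0,0],[0,0,0],0],[[0,0,60],[0,0,-10],0],[[0,0,60],[0,0,-10],0],[[0,0,50],[0,0,-10],0],[[0,0,0],[0,0,-10],0]])

```text
clock: 11.02
eef_pos: [0.4956, 0.3025, 0.1884]
eef_rot: [[0.009, 0.66, -0.752], [0.004, -0.752, -0.66], [-1.0, 0.003, -0.01]]
wrist_force: [0.4, 0.1, 0.1]
width: 1.005
```

```bash
python3 - <<'E'
from h import *
st(); i=blobs('a')
E
```

```text
11.03 [0.4956, 0.3025, 0.1884] [[0.009, 0.66, -0.752], [0.004, -0.752, -0.66], [-1.0, 0.003, -0.01]] F [0.4, 0.1, 0.1] w 1.005
156 z 36 c [560. -34.] [274.   4.] 7.1
253 z 67 c [ 592. -281.] [45. 46.] 88.0
1101 z 51 c [541.  62.] [119. 131.] 7.2
266 z 82 c [545. -70.] [46. 44.] 89.8
260 z 67 c [ 517. -276.] [45. 45.] 88.2
696 z 35 c [494. 303.] [108.  53.] 81.9
271 z 82 c [479. -80.] [46. 46.] 89.8
455 z 53 c [432.  49.] [77. 51.] 33.3
```

Call:
send_rows(rows=[[[-2,-54,0],[0,0,-5.7],0],[[-2,-55,0],[0,0,-5.7],0],[[-2,-55,0],[0,0,-5.7],0],[[-2,-55,0],[0,0,-5.7],0],[[-2,-55,0],[0,0,-5.7],0],[[-2,-55,0],[0,0,-5.7],0],[[-4,-54,-10],[0,0,0],0],[[0,0,-50],[0,0,0],0],[[0,0,-50],[0,0,0],0],[[0,0,-28],[0,0,0],0],[[0,0,0],[0,0,0],0]])

```text
clock: 12.45
eef_pos: [0.4734, -0.081, 0.0412]
eef_rot: [[-0.007, 0.13, -0.991], [0.002, -0.991, -0.13], [-1.0, -0.003, 0.007]]
wrist_force: [0.2, 1.0, 0.5]
width: 1.0
```

Call:
send_rows(rows=[[[4,0,9],[0,0,0],0.2],[[0,0,0],[0,0,0],1],[[0,0,0],[0,0,0],1],[[0,0,0],[0,0,0],1],[[0,0,0],[0,0,0],1],[[0,0,0],[0,0,0],1],[[0,0,0],[0,0,0],1]], force=30)

```text
clock: 13.32
eef_pos: [0.4831, -0.0826, 0.0566]
eef_rot: [[0.006, 0.129, -0.992], [-0.002, -0.992, -0.129], [-1.0, 0.002, -0.006]]
wrist_force: [-0.6, 1.5, 8.0]
width: 0.586
```

Call:
send_rows(rows=[[[0,0,2],[0,0,0],1],[[-10,-1,0],[0,0,0],1],[[-10,-1.5,0],[0,0,0],1],[[-10,-1,0],[0,0,0],1],[[-10,-1.5,0],[0,0,0],1],[[0,0,0],[0,0,0],1]])

```text
clock: 14.08
eef_pos: [0.4405, -0.0876, 0.0565]
eef_rot: [[0.002, 0.129, -0.992], [-0.001, -0.992, -0.129], [-1.0, 0.001, -0.001]]
wrist_force: [-1.0, 0.2, 11.6]
width: 0.586
```

Call:
send_rows(rows=[[[0,0,0],[0,0,0],0],[[0,0,0],[0,0,0],0],[[0,0,0],[0,0,0],0],[[0,0,0],[0,0,0],0],[[0,0,5],[0,0,0],0],[[35,4.5,0],[0,0,0],0],[[35,4.5,0],[0,0,0],0],[[34,4.5,0],[0,0,0],0],[[0,0,0],[0,0,0],0],[[0,0,-5],[0,0,0],0],[[0,0,0],[0,0,0],0]])

```text
clock: 15.45
eef_pos: [0.5428, -0.0733, 0.0545]
eef_rot: [[-0.002, 0.128, -0.992], [0.001, -0.992, -0.128], [-1.0, -0.001, 0.002]]
wrist_force: [-0.2, 0.6, -0.2]
width: 0.999
```

Call:
send_rows(rows=[[[2,2,1],[0,0,0],0.2],[[0,0,0],[0,0,0],1],[[0,0,0],[0,0,0],1],[[0,0,0],[0,0,0],1],[[0,0,0],[0,0,0],1],[[0,0,0],[0,0,0],1],[[0,0,1],[0,0,0],1],[[-18,-2.2,0],[0,0,0],1],[[-17,-2.2,0],[0,0,0],1],[[-12,-1.5,0],[0,0,0],1],[[-6,-0.8,0],[0,0,0],1],[[0,0,0],[0,0,0],1]])

```text
clock: 16.95
eef_pos: [0.4927, -0.0783, 0.0573]
eef_rot: [[-0.002, 0.128, -0.992], [0.0, -0.992, -0.128], [-1.0, -0.0, 0.002]]
wrist_force: [-3.2, -0.2, 4.0]
width: 0.585
```

Call:
send_rows(rows=[[[0,0,0],[0,0,0],0],[[0,0,0],[0,0,0],0],[[0,0,0],[0,0,0],0],[[0,0,0],[0,0,0],0],[[0,0,60],[0,0,0],0],[[0,0,60],[0,0,0],0],[[0,60,10],[0,0,0],0],[[0,60,0],[0,0,0],0],[[0,60,0],[0,0,0],0],[[0,60,0],[0,0,0],0],[[0,60,0],[0,0,0],0]])

```text
clock: 18.32
eef_pos: [0.4933, 0.2238, 0.1876]
eef_rot: [[0.001, 0.129, -0.992], [0.0, -0.992, -0.129], [-1.0, 0.0, -0.001]]
wrist_force: [0.9, -0.1, 0.4]
width: 1.001
```

```bash
python3 - <<'E'
from h import *
st(); i=blobs('a')
cv2.imwrite('pics/c3.png',cv2.resize(i[120:270,80:380],None,fx=2.6,fy=2.6,interpolation=cv2.INTER_CUBIC))
E
```

```text
18.32 [0.4933, 0.2238, 0.1876] [[0.001, 0.129, -0.992], [0.0, -0.992, -0.129], [-1.0, 0.0, -0.001]] F [0.9, -0.1, 0.4] w 1.001
351 z 34 c [645.  99.] [75. 64.] 7.1
255 z 67 c [ 592. -281.] [45. 46.] 88.0
1138 z 52 c [566.  65.] [ 68. 130.] 7.3
262 z 67 c [ 517. -277.] [48. 45.] 89.7
235 z 82 c [494. -81.] [47. 38.] 26.3
289 z 35 c [488. 287.] [78. 44.] 85.8
407 z 51 c [432.  87.] [65. 54.] 8.1
163 z 82 c [441. -96.] [47. 26.] 21.5
171 z 50 c [435.  -2.] [45. 30.] 6.4
```

View pics/c3.png

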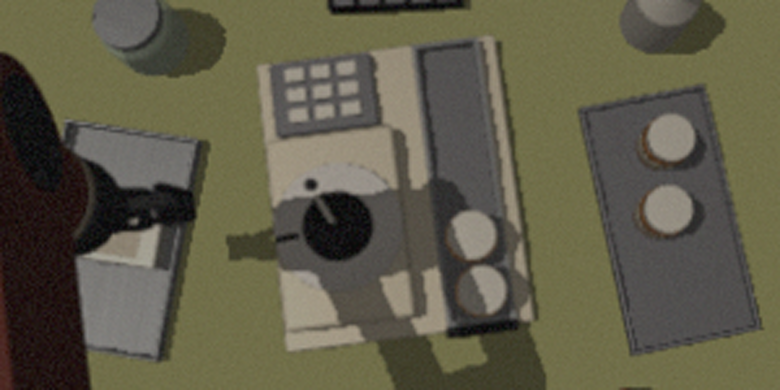

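Call:
send_rows(rows=[[[2,-55,0],[0,0,0],0],[[3,-56,0],[0,0,0],0],[[3,-56,0],[0,0,0],0],[[3,-56,0],[0,0,0],0],[[3,-56,0],[0,0,0],0],[[3,-56,0],[0,0,0],0],[[3,-56,0],[0,0,0],0],[[3,-56,0],[0,0,0],0],[[1,-54,-20],[0,0,0],0],[[0,0,-55],[0,0,0],0],[[0,0,-50],[0,0,0],0],[[0,0,0],[0,0,0],0]])

```text
clock: 19.88
eef_pos: [0.5138, -0.2768, 0.0575]
eef_rot: [[-0.008, 0.128, -0.992], [0.006, -0.992, -0.128], [-1.0, -0.007, 0.008]]
wrist_force: [-0.3, -0.3, 0.8]
width: 1.007
```

Call:
send_rows(rows=[[[2,0,-16],[0,0,0],0],[[0,0,0],[0,0,0],0],[[0,0,0],[0,0,0],1],[[0,0,0],[0,0,0],1],[[0,0,0],[0,0,0],1],[[0,0,0],[0,0,0],1],[[0,0,0],[0,0,0],1],[[0,0,0],[0,0,0],1],[[0,0,40],[0,0,0],1],[[0,0,60],[0,0,0],1],[[0,0,20],[0,0,0],1],[[0,0,0],[0,0,0],1]], force=40)

```text
clock: 21.38
eef_pos: [0.5203, -0.2798, 0.168]
eef_rot: [[0.003, 0.129, -0.992], [-0.002, -0.992, -0.129], [-1.0, 0.003, -0.003]]
wrist_force: [-0.6, 0.6, -2.1]
width: 0.558
```

Call:
send_rows(rows=[[[24,54,0],[0,0,0],1],[[24,54,0],[0,0,0],1],[[24,54,0],[0,0,0],1],[[24,54,0],[0,0,0],1],[[1,2,0],[0,0,0],1],[[0,0,-40],[0,0,0],1],[[0,0,-40],[0,0,0],1],[[0,0,-15],[0,0,0],1],[[0,0,0],[0,0,0],1]])

```text
clock: 22.5
eef_pos: [0.6146, -0.0615, 0.0691]
eef_rot: [[-0.004, 0.128, -0.992], [0.001, -0.992, -0.128], [-1.0, -0.001, 0.004]]
wrist_force: [0.1, -0.2, -1.6]
width: 0.56
```

Call:
send_rows(rows=[[[0,0,-3],[0,0,0],1],[[0,0,-3],[0,0,0],1],[[0,0,0],[0,0,0],1]])

```text
clock: 22.88
eef_pos: [0.6169, -0.0613, 0.0661]
eef_rot: [[0.001, 0.129, -0.992], [-0.0, -0.992, -0.129], [-1.0, 0.0, -0.001]]
wrist_force: [0.1, 0.5, -1.8]
width: 0.56
```

Call:
send_rows(rows=[[[0,0,-3],[0,0,0],1],[[0,0,0],[0,0,0],1]])

```text
clock: 23.12
eef_pos: [0.6171, -0.0613, 0.0633]
eef_rot: [[0.001, 0.129, -0.992], [-0.0, -0.992, -0.129], [-1.0, 0.001, -0.001]]
wrist_force: [-1.3, 0.8, 3.2]
width: 0.559
```

Call:
send_rows(rows=[[[0,0,0],[0,0,0],0],[[0,0,0],[0,0,0],0],[[0,0,0],[0,0,0],0],[[0,0,0],[0,0,0],0],[[0,0,60],[0,0,0],0],[[0,0,50],[0,0,0],0],[[40,40,0],[0,0,0],0],[[0,60,0],[0,0,0],0]])

```text
clock: 24.12
eef_pos: [0.659, 0.0382, 0.1736]
eef_rot: [[0.004, 0.125, -0.992], [-0.0, -0.992, -0.125], [-1.0, 0.001, -0.004]]
wrist_force: [0.2, 0.4, -1.2]
width: 0.999
```

```bash
python3 - <<'E'
from h import *
st(); i=blobs('a')
E
```

```text
24.12 [0.659, 0.0382, 0.1736] [[0.004, 0.125, -0.992], [-0.0, -0.992, -0.125], [-1.0, 0.001, -0.004]] F [0.2, 0.4, -1.2] w 0.999
170 z 58 c [ 654. -768.] [34. 94.] 83.0
186 z 33 c [664. 111.] [37. 45.] 1.2
257 z 82 c [613. -59.] [44. 45.] 89.7
529 z 81 c [517. -71.] [232.  68.] 7.0
269 z 67 c [ 592. -282.] [48. 46.] 89.8
1499 z 53 c [505.  34.] [196.  89.] 7.2
192 z 35 c [500. 339.] [35. 50.] 80.7
288 z 82 c [489. -75.] [46. 51.] 89.7
```

Call:
send_rows(rows=[[[-11,-53,0],[0,0,0],0],[[-11,-53,0],[0,0,0],0],[[-11,-53,0],[0,0,0],0],[[-11,-53,0],[0,0,0],0],[[-11,-53,0],[0,0,0],0],[[-11,-54,0],[0,0,0],0],[[0,0,-50],[0,0,0],0],[[0,0,-50],[0,0,0],0],[[0,0,-28],[0,0,0],0],[[0,0,0],[0,0,0],0],[[0,0,0],[0,0,0],0]])

```text
clock: 25.55
eef_pos: [0.5913, -0.2807, 0.0459]
eef_rot: [[0.002, 0.129, -0.992], [-0.001, -0.992, -0.129], [-1.0, 0.001, -0.002]]
wrist_force: [0.4, -0.2, 0.3]
width: 1.002
```

Call:
send_rows(rows=[[[0,0,-3],[0,0,0],0.2],[[0,0,0],[0,0,0],1],[[0,0,0],[0,0,0],1],[[0,0,0],[0,0,0],1],[[0,0,0],[0,0,0],1],[[0,0,0],[0,0,0],1],[[0,0,0],[0,0,0],1],[[0,0,40],[0,0,0],1],[[0,0,60],[0,0,0],1],[[0,0,20],[0,0,0],1],[[0,0,0],[0,0,0],1]])

```text
clock: 26.92
eef_pos: [0.5913, -0.2807, 0.163]
eef_rot: [[0.003, 0.129, -0.992], [-0.002, -0.992, -0.129], [-1.0, 0.002, -0.003]]
wrist_force: [-1.0, -0.6, -2.6]
width: 0.58
```

Call:
send_rows(rows=[[[-9,53,0],[0,0,0],1],[[-9,53,0],[0,0,0],1],[[-9,53,0],[0,0,0],1],[[-9,52,0],[0,0,0],1],[[0,0,0],[0,0,0],1],[[0,0,-40],[0,0,0],1],[[0,0,-40],[0,0,0],1],[[0,0,-16],[0,0,0],1],[[0,0,0],[0,0,0],1]])

```text
clock: 28.05
eef_pos: [0.5528, -0.0694, 0.0632]
eef_rot: [[-0.004, 0.128, -0.992], [0.001, -0.992, -0.128], [-1.0, -0.002, 0.004]]
wrist_force: [1.2, -0.9, -1.9]
width: 0.576
```

Call:
send_rows(rows=[[[0,0,-3],[0,0,0],1],[[0,0,-3],[0,0,0],1],[[0,0,0],[0,0,0],1]])

```text
clock: 28.42
eef_pos: [0.5549, -0.0693, 0.06]
eef_rot: [[0.001, 0.129, -0.992], [-0.0, -0.992, -0.129], [-1.0, 0.0, -0.001]]
wrist_force: [-1.2, -0.3, -1.4]
width: 0.576
```

Call:
send_rows(rows=[[[0,0,-3],[0,0,0],1],[[0,0,0],[0,0,0],1],[[0,0,0],[0,0,0],1]])

```text
clock: 28.8
eef_pos: [0.5553, -0.0694, 0.0583]
eef_rot: [[0.002, 0.129, -0.992], [-0.001, -0.992, -0.129], [-1.0, 0.001, -0.002]]
wrist_force: [-4.4, 0.9, 9.3]
width: 0.579
```

Call:
send_rows(rows=[[[0,0,0],[0,0,0],0],[[0,0,0],[0,0,0],0],[[0,0,0],[0,0,0],0],[[0,0,0],[0,0,0],0],[[0,0,60],[0,0,0],0],[[0,0,60],[0,0,0],0],[[-10,-60,0],[0,0,6.5],0],[[-10,-60,0],[0,0,6.5],0],[[-10,-60,0],[0,0,6.5],0],[[-10,-60,0],[0,0,6.5],0]])

```text
clock: 30.05
eef_pos: [0.514, -0.311, 0.1764]
eef_rot: [[0.0, 0.554, -0.833], [-0.0, -0.833, -0.554], [-1.0, 0.0, -0.0]]
wrist_force: [0.7, -0.0, 1.1]
width: 1.001
```

```bash
python3 - <<'E'
from h import *
st(); i=blobs('a')
cv2.imwrite('pics/c4.png',cv2.resize(i[120:270,80:380],None,fx=2.6,fy=2.6,interpolation=cv2.INTER_CUBIC))
E
```

```text
30.05 [0.514, -0.311, 0.1764] [[0.0, 0.554, -0.833], [-0.0, -0.833, -0.554], [-1.0, 0.0, -0.0]] F [0.7, -0.0, 1.1] w 1.001
526 z 80 c [547. -66.] [287.  64.] 7.1
801 z 34 c [648.  80.] [ 75. 103.] 7.8
260 z 82 c [614. -61.] [47. 45.] 44.3
2971 z 53 c [502.  57.] [196. 131.] 7.3
272 z 82 c [555. -68.] [46. 46.] 44.9
719 z 35 c [494. 303.] [109.  53.] 81.9
280 z 82 c [492. -78.] [46. 46.] 89.7
```

View pics/c4.png

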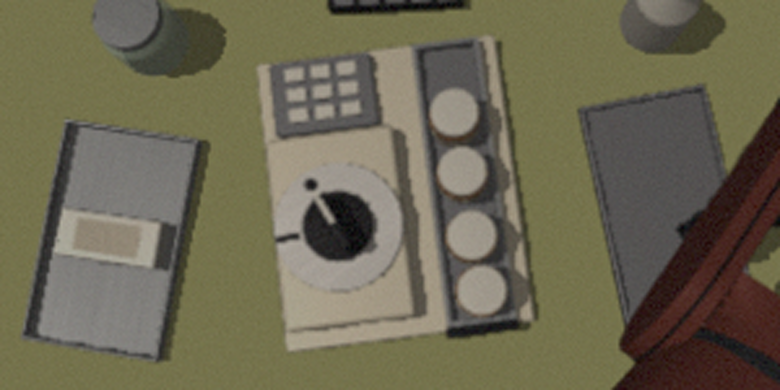

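Call:
send_rows(rows=[[[-2,61,0],[0,0,0],0],[[-2,61,0],[0,0,0],0],[[-2,61,0],[0,0,0],0],[[-2,61,0],[0,0,0],0],[[-1,61,0],[0,0,0],0],[[-1,61,0],[0,0,0],0],[[0,2,-25],[0,0,0],0],[[0,0,-50],[0,0,0],0],[[0,0,-28],[0,0,0],0],[[0,0,0],[0,0,0],0]])

```text
clock: 31.35
eef_pos: [0.5019, 0.0591, 0.0709]
eef_rot: [[-0.006, 0.55, -0.835], [0.0, -0.835, -0.55], [-1.0, -0.003, 0.005]]
wrist_force: [-1.4, 0.4, -0.4]
width: 0.998
```

Call:
send_rows(rows=[[[1,-2,0],[0,0,0],1],[[0,0,0],[0,0,0],1],[[0,0,0],[0,0,0],1],[[0,0,0],[0,0,0],1],[[0,0,0],[0,0,0],1],[[0,0,0],[0,0,0],1],[[0,0,0],[0,0,0],1],[[0,0,0],[0,0,0],1]], force=50)

```text
clock: 32.35
eef_pos: [0.5055, 0.0574, 0.0742]
eef_rot: [[0.0, 0.55, -0.835], [0.001, -0.835, -0.55], [-1.0, -0.001, -0.001]]
wrist_force: [-2.8, 2.4, 6.0]
width: 0.154
```

Call:
send_rows(rows=[[[0,0,0],[0,0,9.7],1],[[0,0,0],[0,0,9.7],1],[[0,0,0],[0,0,9.7],1],[[0,0,0],[0,0,9.7],1],[[0,0,0],[0,0,9.7],1],[[0,0,0],[0,0,9.7],1],[[0,0,0],[0,0,9.7],1],[[0,0,0],[0,0,0],1],[[0,0,0],[0,0,0],1]])

```text
clock: 33.48
eef_pos: [0.504, 0.0581, 0.0742]
eef_rot: [[-0.003, 0.981, 0.196], [0.002, 0.196, -0.981], [-1.0, -0.003, -0.003]]
wrist_force: [-9.4, 5.5, 12.2]
width: 0.155
```

Heading is 11.3°, so the pointer should be at about 101.3°. Release, clear and look.

Call:
send_rows(rows=[[[0,0,0],[0,0,0],0],[[0,0,0],[0,0,0],0],[[0,0,0],[0,0,0],0],[[0,0,0],[0,0,0],0],[[0,0,60],[0,0,0],0],[[0,0,60],[0,0,0],0],[[0,-60,0],[0,0,0],0],[[0,-60,0],[0,0,0],0],[[0,-60,0],[0,0,0],0],[[0,-60,0],[0,0,0],0],[[0,-60,0],[0,0,0],0],[[0,-60,0],[0,0,0],0]])

```text
clock: 34.98
eef_pos: [0.5052, -0.3053, 0.1934]
eef_rot: [[0.0, 0.981, 0.195], [-0.0, 0.195, -0.981], [-1.0, 0.0, 0.0]]
wrist_force: [0.3, 0.9, 1.1]
width: 1.001
```

```bash
python3 - <<'E'
from h import *
st(); i=blobs('a')
cv2.imwrite('pics/c5.png',cv2.resize(i[130:250,175:285],None,fx=5,fy=5,interpolation=cv2.INTER_CUBIC))
E
```

```text
34.98 [0.5052, -0.3053, 0.1934] [[0.0, 0.981, 0.195], [-0.0, 0.195, -0.981], [-1.0, 0.0, 0.0]] F [0.3, 0.9, 1.1] w 1.001
579 z 80 c [547. -68.] [287.  69.] 7.1
819 z 34 c [647.  80.] [ 75. 104.] 7.2
259 z 82 c [614. -61.] [47. 45.] 44.3
2975 z 53 c [503.  57.] [197. 131.] 7.3
273 z 82 c [555. -68.] [46. 46.] 44.9
719 z 35 c [494. 302.] [109.  52.] 81.9
282 z 82 c [492. -78.] [46. 46.] 89.8
```

View pics/c5.png

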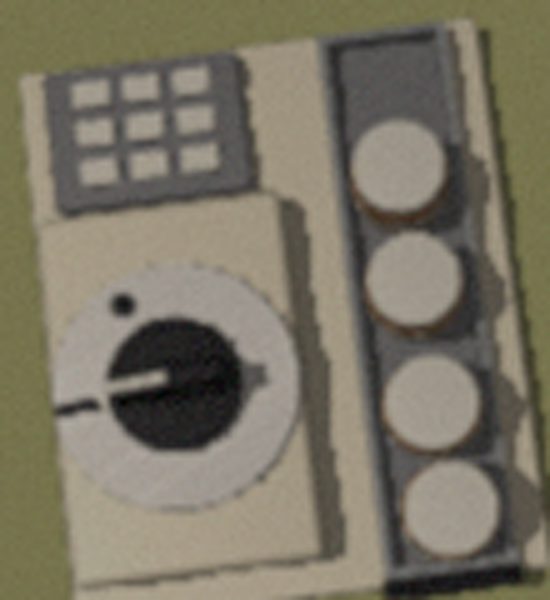

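```bash
python3 - <<'E'
from h import *
def P(uv,z): return atz('top',(np.array(uv)+.5)/5-.5+[175,130],z)
p=P([(168,376),(107,387)],.102); q=p[1]-p[0]; print('ptr dir',np.degrees(np.arctan2(q[1],q[0])),p)
n=P([(100,391)],.066)[0]-[.5023,.0567,0]; print('nib?',np.degrees(np.arctan2(n[1],n[0])),n)
print('old1',P([(451,508)],.082))
E
```

```text
ptr dir 100.07477468053978 [[0.5035681  0.05506838 0.102     ]
 [0.49811771 0.08574491 0.102     ]]
nib? 94.15338720194096 [-0.0027995   0.03855128  0.066     ]
old1 [[ 0.43768637 -0.08703519  0.082     ]]
```

```bash
python3 - <<'E'
from h import *
i=np.load('last.npz')['i']; s,_=grab_frame('scene')
a=cv2.resize(i[180:236,182:240],(400,386),interpolation=cv2.INTER_CUBIC)
b=cv2.resize(s[170:218,262:318],(400,343),interpolation=cv2.INTER_CUBIC); b=cv2.copyMakeBorder(b,0,43,0,0,cv2.BORDER_CONSTANT)
ax=pix('scene',[[.5023,.0567,.056],[.5023,.0567,.066],[.5023,.0567,.102]]); print((ax-[262,170])*400/56+[400,0])
for B in(97,101.5,106): 
    c=np.radians(B); print(B,[((pix('scene',[[.5023+r_*np.cos(c),.0567+r_*np.sin(c),z]])-[262,170])*400/56+[400,0]).round().tolist() for r_,z in((.03,.102),(.055,.056))])
cv2.imwrite('pics/c6.png',np.hstack([a,b]))
E
```

```text
[[603.70681836 166.32916056]
 [605.14483173 152.45709747]
 [610.46984702 101.02612959]]
97 [[[686.0, 110.0]], [[738.0, 183.0]]]
101.5 [[[686.0, 106.0]], [[738.0, 175.0]]]
106 [[[686.0, 101.0]], [[738.0, 166.0]]]
```

View pics/c6.png

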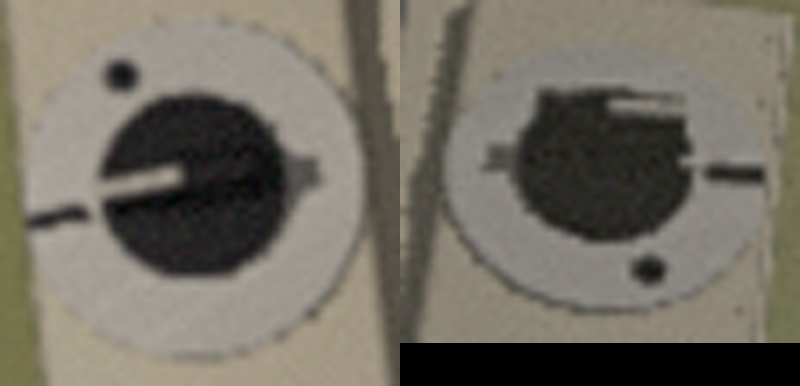

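```bash
python3 -c "
from h import *
st(); print(r.hand_in())"
```

```text
35.08 [0.5045, -0.309, 0.1932] [[-0.0, 0.982, 0.19], [-0.002, 0.19, -0.982], [-1.0, -0.0, 0.002]] F [0.2, 0.3, 0.5] w 1.003
the job is handed in; nothing more can be done
None
```

I carried out every step in the order given and handed the job in at 35 s; no verdict is reported. The dial went to load, the slide box into the dish, and both old jars up to the front stop. There were only two new jars, which I stood behind the old ones before turning the dial to run.

My last checks, all from the camera pictures:
- **Slide box:** flat in the dish, with its top at about 35 mm and its centre about 3 mm from the dish's centre.
- **Old jars:** about 27 and 80 mm behind the front stop. The stop's position itself is only known to about 4 mm, and both readings stay within their ranges with that.
- **New jars:** about 143 and 203 mm behind the front stop. All four cap tops look level; the three that were measured read 82 mm, as they should.
- **Dial:** the pointer reads about 100 to 101° and the run mark about 101.5°. One rough reading of the white nib in the top view gave 94°, which would be outside the limit. The scene camera put the nib within about 2° of the mark, so I took the 94° as a bad reading.
- **Bystanders:** the arm did not go near the calculator, wash bottle, glass jar or the look-alikes, and I saw no object knocked aside.

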